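# Lock the castle nut of a swivel stool

### The arm

A 7-joint arm with a two-finger parallel gripper is mounted at the origin on the work surface. World frame = base frame: x ahead of the robot, y to its left, z up, the work surface at z = 0. Lengths are in m, angles in rad, forces in N, time in s.
With the tool pointing down it reaches from about 0.425 to 0.8 m from the base axis. Payload 8.3 kg.
Tool frame: the origin (TCP) lies at the centre of the arm's flange, where the gripper is bolted on; the fingertips stand 173 mm ahead of it and the grasp point (between the pads) lies 155 mm ahead of it (manip.tip_reach is the distance from the TCP to the fingertips, in m); y points along the fingers, z is the direction in which the jaws open and shut, and the axes are right-handed (so a half turn about y gives the same grasp; the last joint's range is limited). The gripper opens to 85 mm and grips with 20 to 120 N. Pads are 22 mm wide; open, the fingers measure 114 mm over their backs; the gripper's body (76 mm by 85 mm) begins 54 mm behind the grasp point. The pads swing forward as they close: fully open they stand 13 mm farther back than shut.
Start: joints at [1.209, 0.383, 0.016, 1.37, -0.006, 1.388, -0.046], TCP at [0.184, -0.597, 0.405] pointing down, gripper open.
Joint ranges: [-2.95, 2.95], [-0.25, 2.06], [-1.52, 1.56], [0.18, 2.33], [-1.44, 4.58], [0.02, 2.06], [-3.01, 3.01]. Speed limits (rad/s): [2.39, 2.39, 3.01, 3.01, 3.14, 3.14, 3.14].

### API

Orientations are given as a unit quaternion [w, x, y, z].
In Python, from plant import manip gives the robot as it stands. The module is installed in compiled form; this text tells all that it offers.
- The arm moves only by the tool step_arm, never from a script. Its argument "deltas" is a list of rows, each a list of 6 numbers: the shift along the world's x, y, z in m, then the turn, a rotation vector about the world's x, y, z in rad. In form: [[dx, dy, dz, ax, ay, az], ...]. A call has 1 to 10 rows; each row shifts and turns the commanded pose from where the row before left it; what a row does not reach is not made up. A row lasts 1/12 s, in which the tool goes at most 41.7 mm and 7.16 degrees, less where a joint would pass 70% of its speed; a pose out of reach is approached as far as the arm can. A call with a gripper value outside its range is refused whole. "hand" is the gripper's target within -1 to 1 (shut at 1, half-way at 0, fully open at -1), set as the call begins (left out, the last holds). The fingers move at their own pace and stop on an object; "grip_force" is the grip in N (left out, the last holds). Time passes only in rows, so rows that do not move let the fingers close. It gives the time, the measured TCP pose, the force and the opening at its end, in the units of the state.
- manip.get_obs(): the state, without advancing time (a new reading comes with each control period).
- manip.get_image(name): name is "side" or "top"; returns a dict with "image" (480x640x3 uint8, red, green, blue), "K" (3x3 intrinsics, pixels), "rvec" (rotation vector, rad) and "tvec" (3), from world to camera coordinates, as OpenCV has them. Camera axes: x right, y down, z forward; pixel columns grow to the right and rows downward; lengths in m; the calibration is good to about 2 mm. A picture is of the moment at which its call begins. There is no depth.
- manip.hand_in(): hands the job in, once; it reports no verdict.
The state is a dict: "clock": time; "q": joint angles; "qvel": joint speeds; "tau": joint torques, N m; "ee_pos": TCP position; "tool_rot": TCP orientation; "wrist_force": force on the tool from outside, world axes, zero at the start; "ft_torque": the same for the moment, N m; "gripper_width": finger opening in m.
Only numpy, scipy, OpenCV 4.12 (cv2) and the standard library are available. Lean on these libraries where they do the work, as an engineer would, in place of code of your own. Each camera call takes 0.05 s, during which the arm holds its last target.

### The job

Tighten the castle nut on the upturned stool's spindle clockwise, only as far as the next slot that lines up with the spindle's cross hole: neither back it off nor run past that slot. Then take the red-handled locking pin from the tray and gently push it through slot and cross hole, without forcing it, until its shoulder is fully home against the nut, and let go. Leave the tack jar, hammer and spool where they are.

Things in the scene. Friction and masses are not known exactly. Their poses are not given: they have to be found in the camera images.
- stool: Round cream stool seat, 260 mm across, face down, immovable. On it a grey plate (top z = 68 mm), a boss of 28 mm radius, a washer (top z = 91 mm) and a dark vertical spindle, 24 mm diameter. Origin on the spindle's axis at table height, z up. The spindle's cross hole runs along this body's y axis; a thin red line across the spindle's flat top shows its direction.
- spindle_axis (a point): Point on the spindle's axis level with the top of the nut's hexagon, z = 112 mm; axes as stool. The centre of the cross hole lies 7 to 21 mm above it (z = 119 to 133 mm), differently each time, and has to be found by feel; it stays put. The hole is 8 mm wide and 7.4 mm high, open at both ends. The spindle's top is 12 mm above the hole's centre.
- nut_grip (a point): On the steel castle nut's axis at the middle of its hexagon, z = 101 mm; axes as crown. The hexagon is 40 mm across flats and reaches from z = 91 to 112 mm; its flats face along the slots (x axis and every 60 degrees), so a gripper closing along a slot direction pinches two flats.
- crown: Upper, slotted part of the castle nut, turns with it. Origin on the axis at z = 112 mm, on top of the hexagon; teeth to z = 136 mm, 18.5 mm out. Six radial slots 8 mm wide, every 60 degrees, cut down to the hexagon. Its x axis lies along the slot that must come to the stool's +y axis: the next to line up when turned clockwise, 0.35 to 0.85 rad away at the start.
- slot_mouth (a point): Outer end of that slot, 18.5 mm from the nut's axis along the crown's x axis, z = 124 mm.
- nut (a joint): Angle by which the nut has been tightened, rad: 0 at the start, positive clockwise seen from above. The nut is stiff (about 0.4 N m to turn, a little more the farther it goes) and stays nearly where it is left. It does not rise or sink noticeably.
- pin: Loose locking pin, about 50 g, standing on its foot. Red handle, 24 mm along x, 12 mm along y, 52 mm tall; origin at the centre of its underside, z up. A steel shank, 6 mm diameter with a short blunt nose (5.4 mm), runs along +x, 9 mm above the underside, from the shoulder (flange of 13 mm diameter, face at x = 16 mm) to x = 60 mm. It fits from either end of the hole; the foot clears the nut.
- pin_mid (a point): Point on the shank's axis, at x = 34.5 mm, z = 9 mm in the pin's frame: it lies on the spindle's axis, at the centre of the real hole, when the shoulder rests on the nut's teeth.
- tray: Fixed shallow blue tray, 130 by 130 mm, walls 4 mm thick and 14 mm high, floor 4 mm thick; origin under its centre. The pin stands in it at the start.
- tack_jar: Glass jar with white lid, 64 mm across, 75 mm tall, loose; origin at the centre of its underside.
- hammer: Upholsterer's hammer lying loose on the table, 240 mm long along its x axis; origin on its underside.
- spool: Wooden spool, 44 mm across, 50 mm tall, loose; origin at the centre of its underside.
Things that resemble listed ones, but are neither listed nor needed, are in the scene too. Several things look just like the pin: the one meant starts farthest from the robot's base.

How it is judged:
By the outcome, as a careful person would: the job done as asked, in the order asked, and still so for the second after the job is handed in, with the robot touching nothing.
It also fails if it takes over 61 s, if anything falls off the work surface, if the arm or the gripper's body presses on something with over 40 N, if the wrist force passes 120 N, or if a joint passes its speed limit or range.

## Working session

There is one attempt and no reset: what is moved stays moved. The work goes in short steps, Python scripts to look and compute and a tool call to move; the robot and the scene stay as the last step left them, time stands still between calls to the robot, and variables do not carry over. Pictures are saved under pics/ and viewed, and the job is handed in when it is done.

Besides the shell and the picture viewer there is one more tool, called after ">>>" as name([rows], argument=value, ...), one row to a line, values as JSON. step_arm: Moves the arm, as the interface text tells. Its arguments: {"type":"object","properties":{"deltas":{"type":"array"},"hand":{"type":"number"},"grip_force":{"type":"number"}},"required":["deltas"]}

```bash
mkdir -p pics; ls
cat > h.py <<'E'
import numpy as np,cv2
from plant import manip
def shot(n,f):
    d=manip.get_image(n); cv2.imwrite(f'pics/{f}.png',d['image'][:,:,::-1]); np.savez(f'pics/{f}.npz',**d); return d
def load(f): return np.load(f'pics/{f}.npz')
def ray(d,u,v,z):
    R=cv2.Rodrigues(d['rvec'])[0]; c=-R.T@d['tvec'].ravel(); r=R.T@np.linalg.inv(d['K'])@[u,v,1]
    return c+r*(z-c[2])/r[2]
def proj(d,p):
    return cv2.projectPoints(np.array(p,float).reshape(-1,3),d['rvec'],d['tvec'],d['K'],None)[0].reshape(-1,2)
def crop(f,x0,y0,x1,y1,k,o):
    im=cv2.imread(f'pics/{f}.png')[y0:y1,x0:x1]; cv2.imwrite(f'pics/{o}.png',cv2.resize(im,None,fx=k,fy=k,interpolation=cv2.INTER_CUBIC))
E
python3 - <<'E'
from h import *
for n in('top','side'):
    d=shot(n,n+'0'); R=cv2.Rodrigues(d['rvec'])[0]; print(n,d['K'].tolist(),-R.T@d['tvec'].ravel(),R.tolist())
print(manip.get_obs())
E
```

```text
pics
top [[442.0867915368259, 0.0, 319.39414740182485], [0.0, 442.0867915368259, 236.16023920264502], [0.0, 0.0, 1.0]] [ 0.47499844 -0.00871165  0.91846052] [[0.00824928791067625, -0.9996373669227464, -0.025633647823218555], [-0.9967633516576763, -0.00617017220781213, -0.08015453678414791], [0.07996730607643439, 0.026211898570763177, -0.996452791823172]]
side [[587.3665878651067, 0.0, 323.3495323592137], [0.0, 587.3665878651067, 235.52531097230946], [0.0, 0.0, 1.0]] [0.34524625 0.95912164 0.71301028] [[-0.9833183175559458, -0.1811746628282483, 0.016150167429924436], [-0.10985605550597317, 0.520772471509027, -0.8465977084702317], [0.14497149177549556, -0.83424922802928, -0.5319882443296446]]
{'clock': 0.1, 'q': array([ 1.209094  ,  0.38415955,  0.01641025,  1.37102855, -0.00631174,
        1.38821785, -0.0465035 ]), 'qvel': array([-2.25256427e-05, -1.68515875e-03, -1.29032803e-03, -1.68329041e-03,
        1.32830728e-04, -1.43777975e-03, -1.19072651e-03]), 'tau': array([ 4.49986619e-03, -6.29130006e+01,  8.48832987e-01, -3.72756135e+01,
        1.71445525e-02,  1.04492070e-02,  6.90449298e-06]), 'ee_pos': array([ 0.18396712, -0.59715941,  0.40378476]), 'tool_rot': array([ 0.10515646, -0.10536113,  0.69984344, -0.69861313]), 'wrist_force': array([ 0.34615995, -0.13230434, -1.35331136]), 'ft_torque': array([0.06576747, 0.04772323, 0.01054622]), 'gripper_width': 0.08585564296753723}
```

View pics/top0.png

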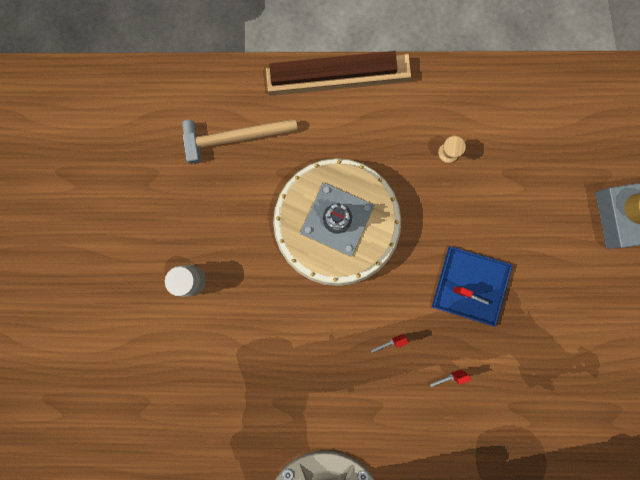

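View pics/side0.png

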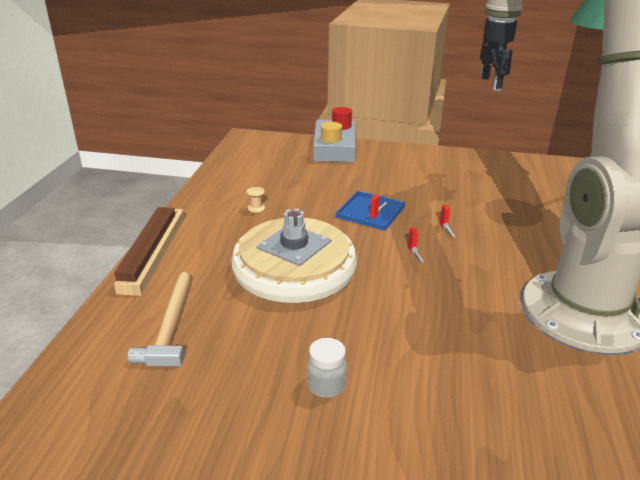

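Three red-handled pins appear in the top view: (463,292) in the tray, (400,341) and (460,377) on the bare table. The base is at about (325,480), so the tray pin is the farthest, and it is also the one standing in the tray. I'll enlarge to confirm.

Run:
```python
from h import *
crop('top0',425,240,525,330,7,'c1'); crop('top0',290,170,390,260,7,'c2'); crop('side0',330,180,420,240,8,'c3'); crop('side0',250,195,340,260,8,'c4')
d=load('top0')
for u,v in((463,292),(400,341),(460,377)): print(ray(d,u,v,0.05))
```

```text
[ 0.43798594 -0.26481283  0.05      ]
[ 0.34312187 -0.1428077   0.05      ]
[ 0.27691768 -0.25630598  0.05      ]
```

View pics/c1.png

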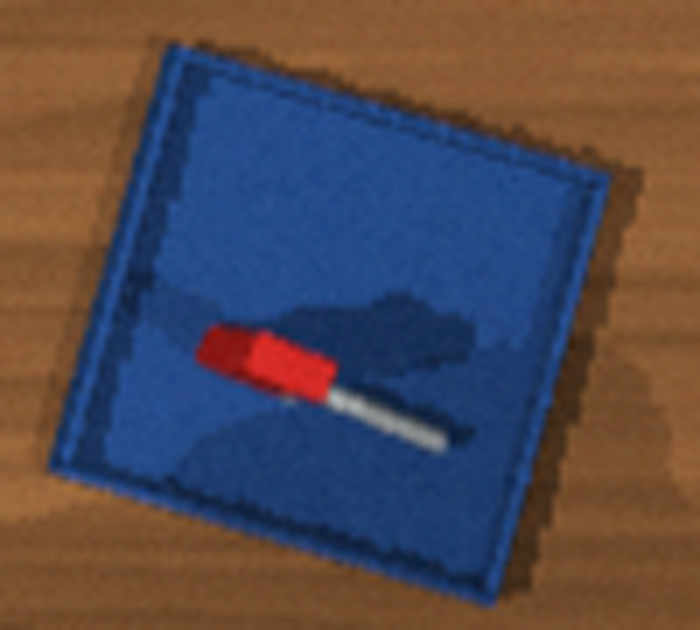

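View pics/c2.png

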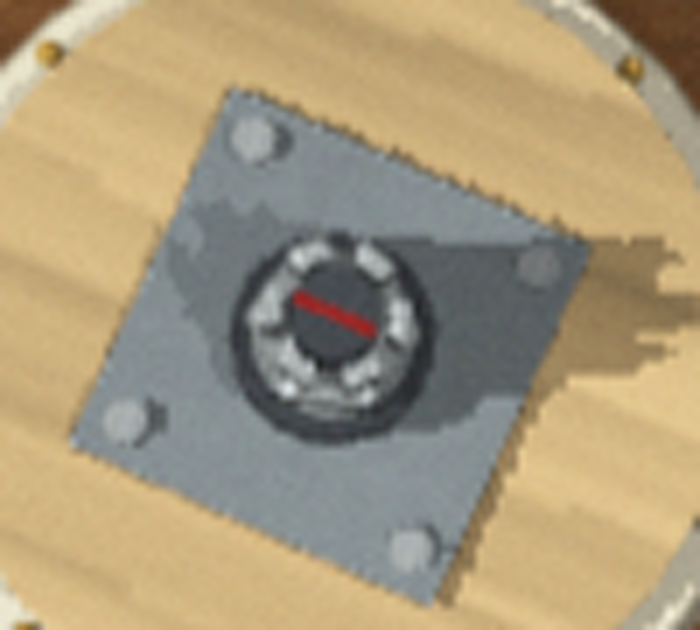

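View pics/c3.png

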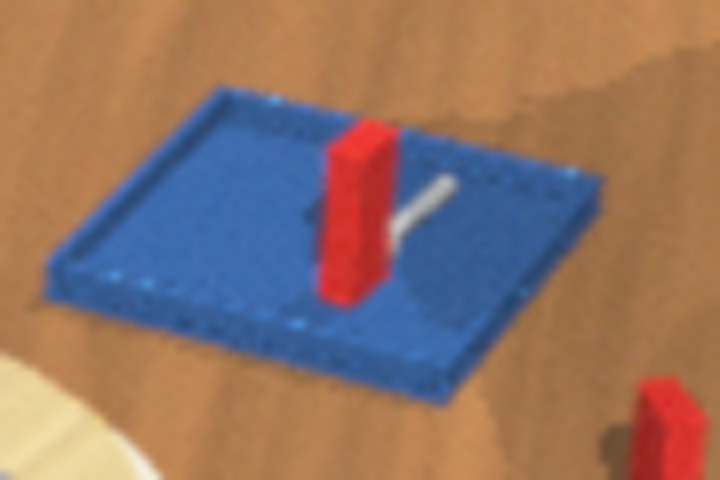

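View pics/c4.png

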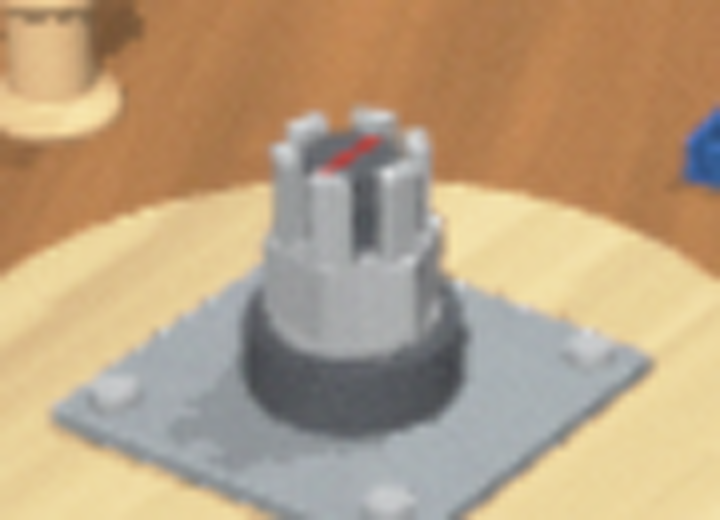

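Run:
```python
from h import *
from scipy.spatial.transform import Rotation as Ro
from scipy.optimize import least_squares
q=np.array([ 0.10515646, -0.10536113,  0.69984344, -0.69861313]); R=Ro.from_quat(q,scalar_first=True).as_matrix(); print(np.round(R,3))
t=load('top0'); s=load('side0')
# spindle top triangulate (line ends)
Lt=np.array([(332.1,212.4),(343.6,217.4)]); Ls=np.array([(297.5,212.5),(290.2,216.5)])
for a,b in ((Lt.mean(0),Ls.mean(0)),(Lt[0],Ls[1]),(Lt[1],Ls[0])):
    r=least_squares(lambda p: np.r_[proj(t,p)[0]-a,proj(s,p)[0]-b],[0.57,-0.04,0.13]); print(r.x,r.fun)
for z in (.131,.138,.145):
    a,b=ray(t,*Lt[0],z),ray(t,*Lt[1],z); print(z,(a+b)/2,np.degrees(np.arctan2(*(a-b)[[1,0]])),np.linalg.norm(a-b))
# plate corners crop c2 /7
C=np.array([(232,88),(592,243),(433,606),(73,444)])/7+[290,170]
P=np.array([ray(t,*c,.068) for c in C]); print(P, P.mean(0))
for i in range(4):
    e=P[(i+1)%4]-P[i]; print(np.degrees(np.arctan2(e[1],e[0])),np.linalg.norm(e))
print('tooltip',R[:,1])
```

```text
[[-0.956 -0.001  0.294]
 [-0.294  0.002 -0.956]
 [ 0.    -1.    -0.002]]
[ 0.57626002 -0.02089134  0.12941243] [ 0.04923402  0.31869345 -0.35178253 -0.04619065]
[ 0.58089236 -0.01049889  0.13016434] [ 0.02743037  0.17549935 -0.19225445 -0.02637528]
[ 0.57157925 -0.03128953  0.12873287] [ 0.07375616  0.48309295 -0.53732346 -0.06739337]
0.131 [ 0.57663469 -0.02076766  0.131     ] 66.61972865647887 0.022490101853506854
0.138 [ 0.57573121 -0.02066049  0.138     ] 66.61972865647887 0.022290179813318576
0.145 [ 0.57482773 -0.02055332  0.145     ] 66.6197286564789 0.02209025777313029
[[ 0.64808235  0.00721548  0.068     ]
 [ 0.60496741 -0.09266236  0.068     ]
 [ 0.5043242  -0.04900745  0.068     ]
 [ 0.54832156  0.05038849  0.068     ]] [ 0.57642388 -0.02101646  0.068     ]
-113.3487340019379 0.10878639806442035
156.55077621831214 0.10970327022244991
66.12354463893426 0.10869830780890315
-23.40128765451173 0.10870199830205154
tooltip [-5.45224005e-04  1.67744848e-03 -9.99998444e-01]
```

```bash
cat >> h.py <<'E'
A0=np.array([.5764,-.0209])
def rect(d,z,c=A0,half=.03,n=600):
    g=np.linspace(half,-half,n); X,Y=np.meshgrid(g,g,indexing='ij') # rows: x decreasing, cols: y decreasing
    P=np.c_[(c[0]+X).ravel(),(c[1]+Y).ravel(),np.full(n*n,z)]
    uv=proj(d,P).astype(np.float32).reshape(n,n,2)
    return cv2.remap(d['image'][:,:,::-1].copy(),uv[...,0],uv[...,1],cv2.INTER_CUBIC)
def polar(d,z,r,c=A0,n=360):
    th=np.radians(np.arange(n)); P=np.c_[c[0]+r*np.cos(th),c[1]+r*np.sin(th),np.full(n,z)]
    uv=proj(d,P).astype(np.float32).reshape(n,1,2)
    return cv2.remap(d['image'],uv[...,0],uv[...,1],cv2.INTER_LINEAR).mean(2).ravel()
def slotang(d,z,rs,c=A0):
    out=[]
    for r in rs:
        p=polar(d,z,r,c); th=np.radians(np.arange(360)); f=(p*np.exp(-6j*th)).sum()
        out.append((np.degrees(np.angle(-f))/6*-1)%60 if 0 else ((np.degrees(np.angle(-f))*-1)/6)%60)
    return out
E
python3 - <<'E'
from h import *
t=load('top0')
im=rect(t,.136); cv2.imwrite('pics/r1.png',im)
s=load('side0'); cv2.imwrite('pics/r2.png',rect(s,.136))
for r in (.013,.014,.015,.016,.017,.018): 
    print(r,slotang(t,.136,[r]),slotang(s,.136,[r]))
E
```

```text
0.013 [np.float64(57.15528344951144)] [np.float64(44.089268785028)]
0.014 [np.float64(53.97148173495932)] [np.float64(44.40735197712884)]
0.015 [np.float64(53.49422481148088)] [np.float64(47.03486347480274)]
0.016 [np.float64(53.62366559199133)] [np.float64(56.322019411619905)]
0.017 [np.float64(53.46187070985779)] [np.float64(58.46449676710066)]
0.018 [np.float64(54.006290017343204)] [np.float64(59.259585487739194)]
```

View pics/r1.png

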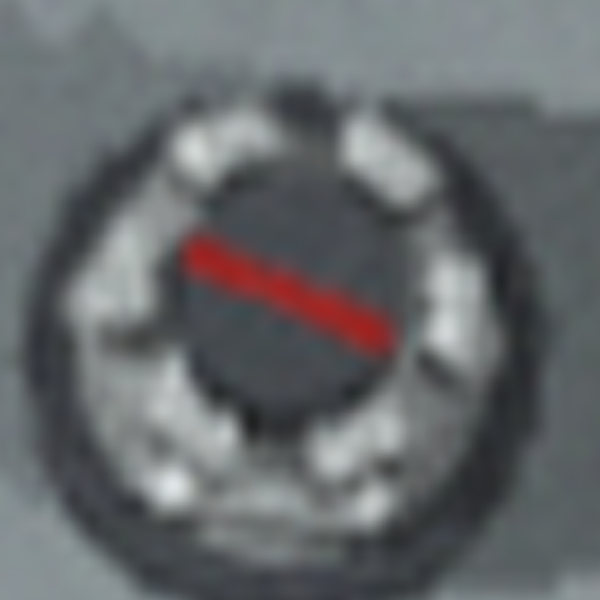

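View pics/r2.png

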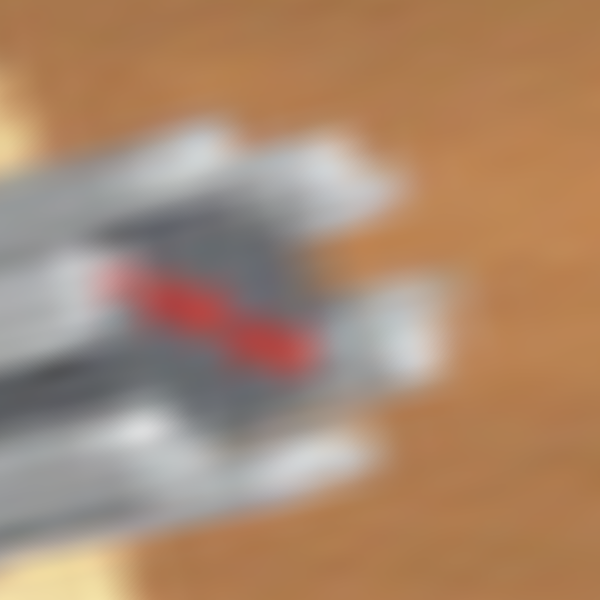

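The tray pin is confirmed: its red handle is centred near top pixel (466,293), with the shank pointing right and down. The nut axis is at about (0.5764, -0.0209). The red line lies at 66.4°, and the plate edges agree. The slots are at about 54° mod 60°, so the nut needs roughly 47.5° (0.83 rad) clockwise.

>>> step_arm([
  [0.0196, 0.0288, -0.0035, 0, 0, 0.0585],
  [0.0196, 0.0288, -0.0035, 0, 0, 0.0585],
  [0.0196, 0.0288, -0.0035, 0, 0, 0.0585],
  [0.0196, 0.0288, -0.0035, 0, 0, 0.0585],
  [0.0196, 0.0288, -0.0035, 0, 0, 0.0585],
  [0.0196, 0.0288, -0.0035, 0, 0, 0.0585],
  [0.0196, 0.0288, -0.0035, 0, 0, 0.0585],
  [0.0196, 0.0288, -0.0035, 0, 0, 0.0585],
  [0.0196, 0.0288, -0.0035, 0, 0, 0.0585],
  [0.0196, 0.0288, -0.0035, 0, 0, 0.0585],
], hand=-1, grip_force=40)

```text
clock: 0.93
ee_pos: [0.3805, -0.3076, 0.3693]
tool_rot: [0.303, -0.303, 0.639, -0.639]
wrist_force: [1.0, -0.7, -1.0]
gripper_width: 0.0855
```

>>> step_arm([
  [0.0196, 0.0288, -0.0035, 0, 0, 0.0585],
  [0.0196, 0.0288, -0.0035, 0, 0, 0.0585],
  [0.0196, 0.0288, -0.0035, 0, 0, 0.0585],
  [0.0196, 0.0288, -0.0035, 0, 0, 0.0585],
  [0.0196, 0.0288, -0.0035, 0, 0, 0.0585],
  [0.0196, 0.0288, -0.0035, 0, 0, 0.0585],
  [0.0196, 0.0288, -0.0035, 0, 0, 0.0585],
  [0.0196, 0.0288, -0.0035, 0, 0, 0.0585],
  [0.0196, 0.0288, -0.0035, 0, 0, 0.0585],
  [0.0196, 0.0288, -0.0035, 0, 0, 0.0585],
])

```text
clock: 1.77
ee_pos: [0.5766, -0.0199, 0.3342]
tool_rot: [0.474, -0.475, 0.524, -0.524]
wrist_force: [0.7, -0.3, -0.1]
gripper_width: 0.0852
```

>>> step_arm([
  [0, 0, 0, 0, 0, 0],
  [0, 0, 0, 0, 0, 0],
  [0, 0, 0, 0, 0, 0],
])

```text
clock: 2.02
ee_pos: [0.5759, -0.0216, 0.334]
tool_rot: [0.473, -0.474, 0.525, -0.525]
wrist_force: [0.3, -0.5, -0.1]
gripper_width: 0.0854
```

```bash
cat >> h.py <<'E'
from scipy.spatial.transform import Rotation as Ro
def st():
    o=manip.get_obs(); R=Ro.from_quat(o['tool_rot'],scalar_first=True).as_matrix()
    print('t %.2f'%o['clock'],'p',np.round(o['ee_pos'],4),'yaw(z) %.2f'%np.degrees(np.arctan2(R[1,2],R[0,2])),'down',np.round(R[:,1],4),'F',np.round(o['wrist_force'],2),'T',np.round(o['ft_torque'],3),'w %.4f'%o['gripper_width']); return o
E
python3 -c "
from h import *
o=st();print(o['q']);shot('side','side1')"
```

```text
t 2.02 p [ 0.5759 -0.0216  0.334 ] yaw(z) -5.86 down [-1.4e-03 -1.0e-04 -1.0e+00] F [ 0.32 -0.48 -0.12] T [-0.043 -0.004 -0.019] w 0.0854
[ 0.41425872  0.37657804 -0.55232753  1.59064349  0.20584354  1.23436376
 -0.27747031]
```

View pics/side1.png

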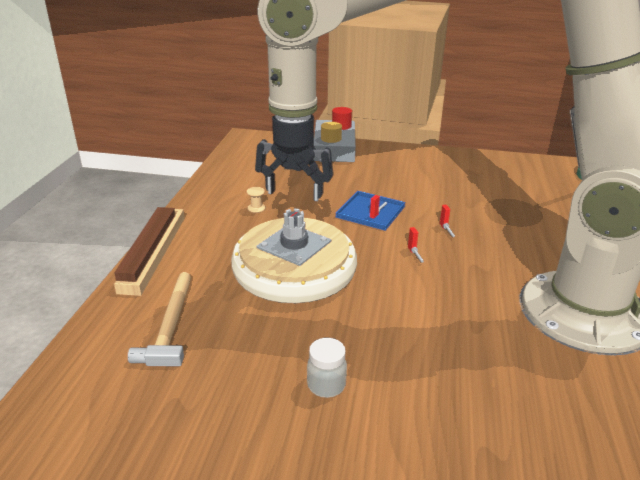

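The side view shows the open gripper centred over the nut at about (293,200), with the jaws along world x. I'll descend and close gently.

>>> step_arm([
  [0.0005, 0.0007, -0.018, 0, 0, 0],
  [0, 0, -0.018, 0, 0, 0],
  [0, 0, -0.016, 0, 0, 0],
  [0, 0, -0.011, 0, 0, 0],
  [0, 0, -0.005, 0, 0, 0],
  [0, 0, 0, 0, 0, 0],
  [0, 0, 0, 0, 0, 0],
])

```text
clock: 2.65
ee_pos: [0.5766, -0.0211, 0.2672]
tool_rot: [-0.474, 0.474, -0.525, 0.525]
wrist_force: [0.3, 0.8, 0.8]
gripper_width: 0.0853
```

>>> step_arm([
  [0, 0, 0, 0, 0, 0],
  [0, 0, 0, 0, 0, 0],
  [0, 0, 0, 0, 0, 0],
  [0, 0, 0, 0, 0, 0],
  [0, 0, 0, 0, 0, 0],
  [0, 0, 0, 0, 0, 0],
  [0, 0, 0, 0, 0, 0],
  [0, 0, 0, 0, 0, 0],
], hand=1, grip_force=30)

```text
clock: 3.32
ee_pos: [0.5764, -0.0205, 0.2674]
tool_rot: [-0.474, 0.474, -0.525, 0.525]
wrist_force: [-3.6, 0.5, 5.5]
gripper_width: 0.039
```

```bash
python3 -c "
from h import *
st();shot('side','side2');crop('side2',240,100,340,280,4,'c5')"
```

```text
t 3.32 p [ 0.5764 -0.0205  0.2674] yaw(z) -5.84 down [-1.e-04 -2.e-04 -1.e+00] F [-3.61  0.51  5.45] T [ 0.031  0.79  -0.09 ] w 0.0390
```

View pics/c5.png

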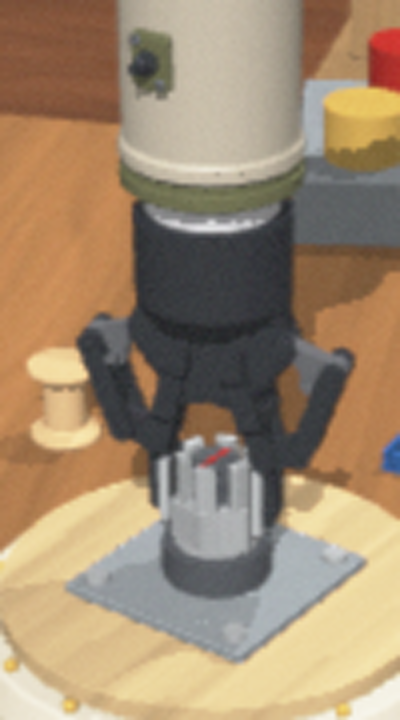

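>>> step_arm([
  [0, 0, 0, 0, 0, 0],
  [0, 0, 0, 0, 0, 0],
  [0, 0, 0, 0, 0, -0.04],
  [0, 0, 0, 0, 0, -0.06],
  [0, 0, 0, 0, 0, -0.06],
  [0, 0, 0, 0, 0, -0.06],
  [0, 0, 0, 0, 0, -0.06],
  [0, 0, 0, 0, 0, -0.06],
  [0, 0, 0, 0, 0, -0.06],
], grip_force=90)

```text
clock: 4.12
ee_pos: [0.5762, -0.0203, 0.2677]
tool_rot: [-0.359, 0.36, -0.609, 0.609]
wrist_force: [-6.7, -0.6, 9.5]
gripper_width: 0.0379
```

```bash
python3 -c "
from h import *
st();shot('side','side3');crop('side3',240,180,340,260,7,'c6')"
```

```text
t 4.12 p [ 0.5762 -0.0203  0.2677] yaw(z) -28.87 down [-6.e-04 -6.e-04 -1.e+00] F [-6.74 -0.55  9.53] T [-0.019  1.479  0.435] w 0.0379
```

View pics/c6.png

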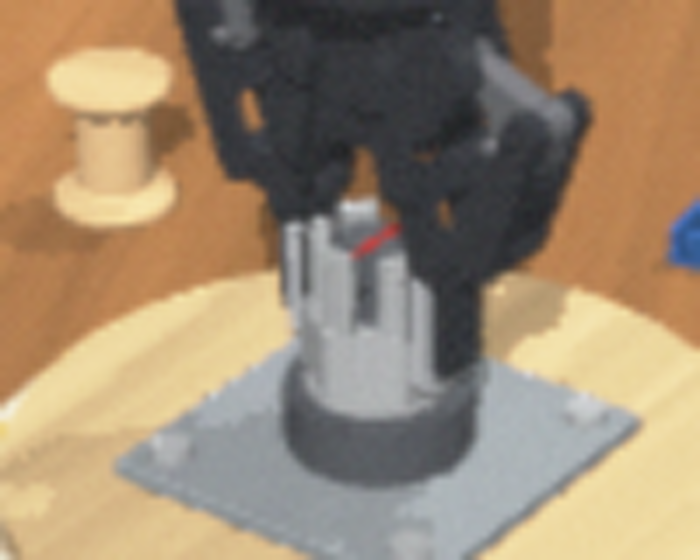

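The nut turns with the gripper at about 0.43 N·m. Side pixel (292,211) shows the slots nearing the red line. I'll continue to just short of the target.

>>> step_arm([
  [0, 0, 0, 0, 0, -0.06],
  [0, 0, 0, 0, 0, -0.06],
  [0, 0, 0, 0, 0, -0.06],
  [0, 0, 0, 0, 0, -0.06],
  [0, 0, 0, 0, 0, -0.06],
  [0, 0, 0, 0, 0, -0.06],
  [0, 0, 0, 0, 0, -0.04],
  [0, 0, 0, 0, 0, 0],
  [0, 0, 0, 0, 0, 0],
])

```text
clock: 4.92
ee_pos: [0.576, -0.0201, 0.2677]
tool_rot: [0.232, -0.232, 0.668, -0.668]
wrist_force: [-7.8, 0.2, 10.4]
gripper_width: 0.0381
```

```bash
python3 -c "
from h import *
st();shot('side','side4');crop('side4',240,180,340,260,7,'c7');shot('top','top4')"
```

```text
t 4.92 p [ 0.576  -0.0201  0.2677] yaw(z) -51.68 down [-1.1e-03 -1.0e-04 -1.0e+00] F [-7.79  0.17 10.42] T [ 0.181  1.703 -0.296] w 0.0381
```

View pics/c7.png

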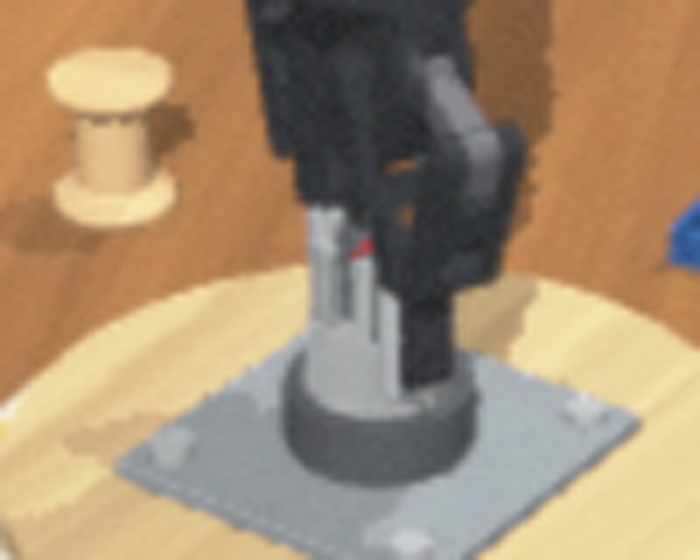

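View pics/top4.png

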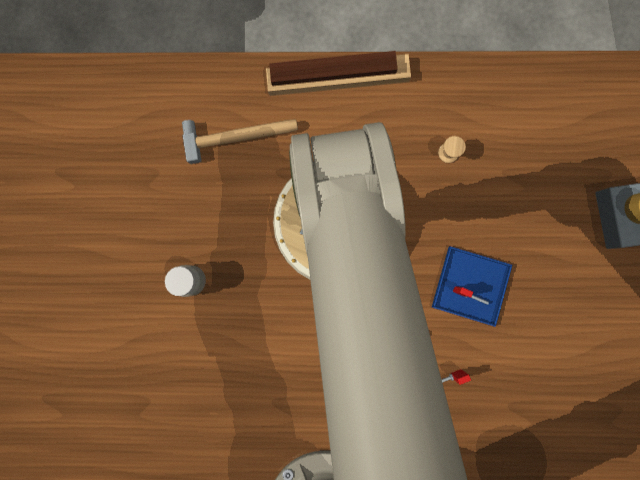

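>>> step_arm([
  [0, 0, 0, 0, 0, -0.006],
  [0, 0, 0, 0, 0, -0.006],
  [0, 0, 0, 0, 0, -0.006],
  [0, 0, 0, 0, 0, -0.006],
  [0, 0, 0, 0, 0, 0],
  [0, 0, 0, 0, 0, 0],
])

```text
clock: 5.52
ee_pos: [0.5759, -0.0201, 0.2677]
tool_rot: [0.224, -0.225, 0.671, -0.671]
wrist_force: [-7.4, 0.5, 10.1]
gripper_width: 0.0379
```

```bash
python3 -c "
from h import *
st()"
```

```text
t 5.52 p [ 0.5759 -0.0201  0.2677] yaw(z) -53.00 down [-1.2e-03 -2.0e-04 -1.0e+00] F [-7.37  0.46 10.11] T [0.128 1.671 0.3  ] w 0.0379
```

>>> step_arm([
  [0, 0, 0, 0, 0, 0],
  [0, 0, 0, 0, 0, 0],
  [0, 0, 0, 0, 0, 0],
  [0, 0, 0, 0, 0, 0],
  [0, 0, 0, 0, 0, 0],
], hand=-1)

```text
clock: 5.93
ee_pos: [0.5766, -0.0206, 0.2667]
tool_rot: [0.224, -0.224, 0.671, -0.671]
wrist_force: [-0.4, -0.5, 0.9]
gripper_width: 0.085
```

>>> step_arm([
  [0, 0, 0.02, 0, 0, 0],
  [0, 0, 0.03, 0, 0, 0],
  [0, 0, 0.03, 0, 0, 0],
  [-0.02, -0.03, 0, 0, 0, 0.06],
  [-0.02, -0.03, 0, 0, 0, 0.06],
  [-0.02, -0.03, 0, 0, 0, 0.06],
  [-0.02, -0.03, 0, 0, 0, 0.06],
  [-0.02, -0.03, 0, 0, 0, 0.06],
  [-0.02, -0.03, 0, 0, 0, 0.06],
  [0, -0.03, 0, 0, 0, 0.06],
])

```text
clock: 6.77
ee_pos: [0.4534, -0.2325, 0.3469]
tool_rot: [0.359, -0.36, 0.609, -0.609]
wrist_force: [1.0, -1.0, 0.2]
gripper_width: 0.0855
```

```bash
python3 -c "
from h import *
st();d=shot('top','top5');s=shot('side','side5');crop('side5',240,180,340,260,7,'c8')
im=rect(d,.136);cv2.imwrite('pics/r5.png',im)
for r in (.014,.015,.016,.017,.018): print(slotang(d,.136,[r]))
a=load('top0');tp=ray(a,466.9,292.6,.056);tip=ray(a,488.6,303.1,.013);print(tp,tip,np.linalg.norm((tip-tp)[:2]),np.degrees(np.arctan2(*(tip-tp)[[1,0]])))
"
```

```text
t 6.77 p [ 0.4534 -0.2325  0.3469] yaw(z) -28.93 down [-1.4e-03 -8.0e-04 -1.0e+00] F [ 0.98 -0.96  0.2 ] T [ 0.006 -0.075  0.037] w 0.0855
[np.float64(4.429670016018774)]
[np.float64(4.920564544872585)]
[np.float64(4.43037648141638)]
[np.float64(4.980406842032003)]
[np.float64(5.3500178162941525)]
[ 0.43716637 -0.27045823  0.056     ] [ 0.41471482 -0.32641132  0.013     ] 0.06028947271159184 -111.86344485769627
```

View pics/r5.png

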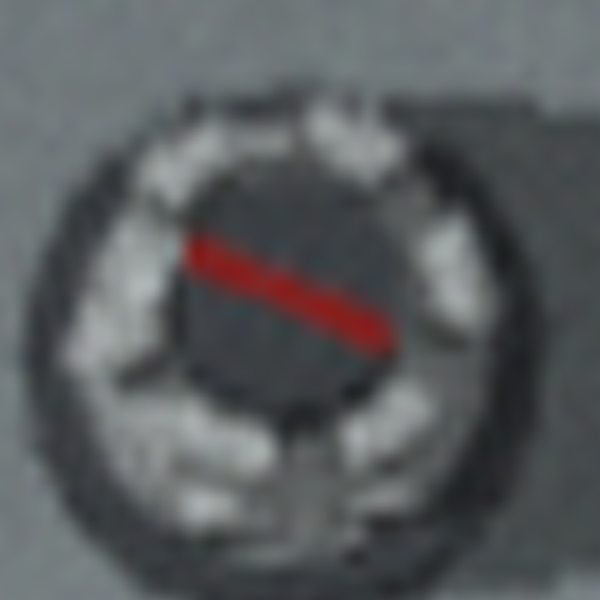

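View pics/c8.png

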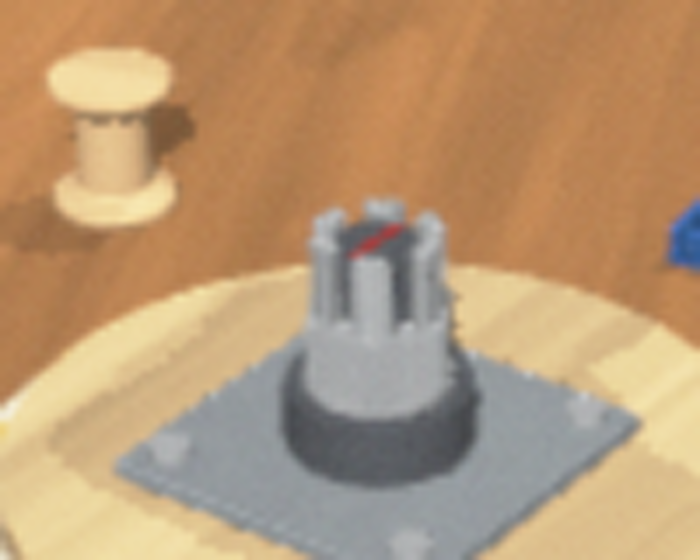

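View pics/top5.png

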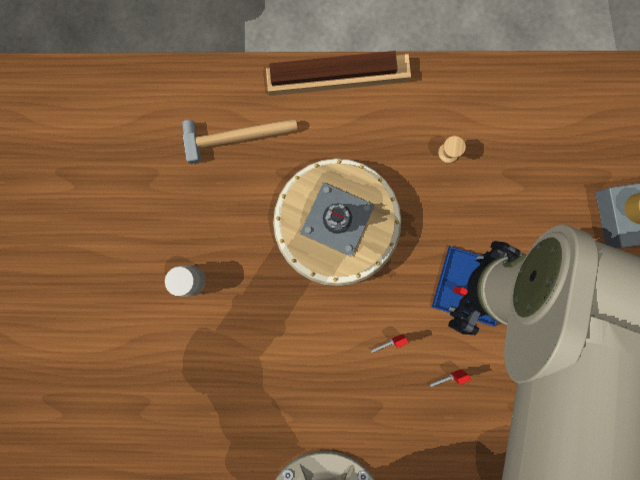

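The top crop r5 shows slots at about (155,215) and (440,335), in line with the red line to within about 1.5° (gripper reading 7.0°, image 4.9°, line 6.5°). Next, the pin: I'll check its position in the side view, then grasp it.

```bash
python3 -c "
from h import *
a=load('side0');print(ray(a,375.4,197.1,.056));print(ray(a,(447/8+330),(183/8+180),.013))
print(proj(a,[[.4372,-.2705,.056],[.4147,-.3264,.013]]))"
```

```text
[ 0.43514764 -0.26367986  0.056     ]
[ 0.4124695  -0.31930687  0.013     ]
[[374.84461403 195.66801581]
 [385.24014867 201.4248509 ]]
```

>>> step_arm([
  [-0.006, -0.012, 0, 0, 0, 0.04],
  [-0.006, -0.012, 0, 0, 0, 0.04],
  [-0.005, -0.0125, -0.02, 0, 0, 0.041],
  [0, 0, -0.03, 0, 0, 0],
  [0, 0, -0.03, 0, 0, 0],
  [0, 0, -0.02, 0, 0, 0],
  [0, 0, 0, 0, 0, 0],
  [0, 0, 0, 0, 0, 0],
])

```text
clock: 7.53
ee_pos: [0.4396, -0.2665, 0.2462]
tool_rot: [0.395, -0.395, 0.587, -0.586]
wrist_force: [0.3, -0.5, 0.1]
gripper_width: 0.0854
```

```bash
python3 -c "
from h import *
st();shot('side','side6');crop('side6',320,90,440,250,5,'c9')"
```

```text
t 7.53 p [ 0.4396 -0.2665  0.2462] yaw(z) -22.03 down [-0.0017  0.0016 -1.    ] F [ 0.25 -0.53  0.15] T [ 0.023 -0.03   0.014] w 0.0854
```

View pics/c9.png

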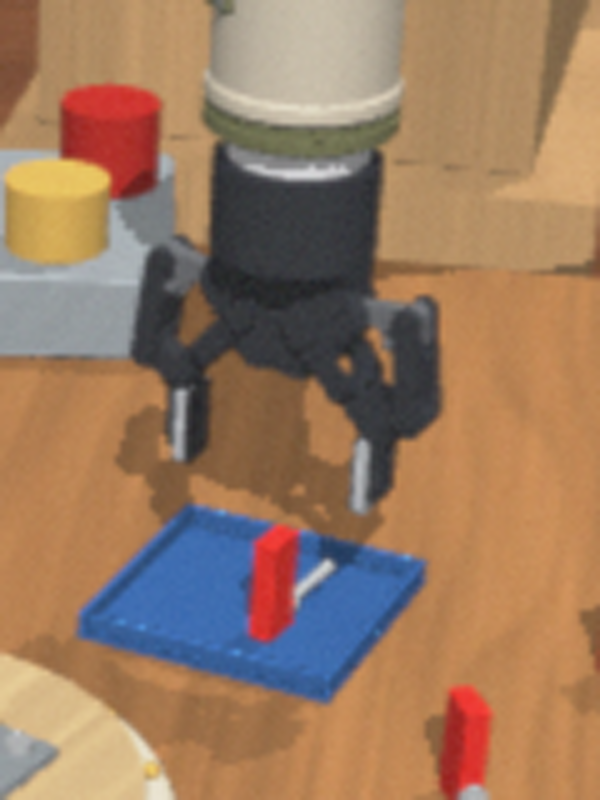

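The pin's top (crop 277,535) lies midway under the fingertips (187,460) and (362,505). I'll descend and grip gently.

>>> step_arm([
  [-0.002, -0.002, -0.02, 0, 0, 0],
  [0, 0, -0.02, 0, 0, 0],
  [0, 0, -0.009, 0, 0, 0],
  [0, 0, 0, 0, 0, 0],
  [0, 0, 0, 0, 0, 0],
])

```text
clock: 8.0
ee_pos: [0.4381, -0.2691, 0.1988]
tool_rot: [-0.395, 0.395, -0.586, 0.587]
wrist_force: [-0.4, 0.6, 0.2]
gripper_width: 0.0856
```

>>> step_arm([
  [0, 0, 0, 0, 0, 0],
  [0, 0, 0, 0, 0, 0],
  [0, 0, 0, 0, 0, 0],
  [0, 0, 0, 0, 0, 0],
  [0, 0, 0, 0, 0, 0],
  [0, 0, 0, 0, 0, 0],
  [0, 0, 0, 0, 0, 0],
  [0, 0, 0, 0, 0, 0],
  [0, 0, 0, 0, 0, 0],
  [0, 0, 0, 0, 0, 0],
], hand=1, grip_force=40)

```text
clock: 8.83
ee_pos: [0.4376, -0.2692, 0.1979]
tool_rot: [-0.395, 0.395, -0.586, 0.587]
wrist_force: [-1.5, 0.5, 4.9]
gripper_width: 0.0113
```

```bash
python3 -c "
from h import *
st();shot('side','side7');crop('side7',320,90,440,250,5,'c10')"
```

```text
t 8.83 p [ 0.4376 -0.2692  0.1979] yaw(z) -22.06 down [ 3.e-04 -2.e-04 -1.e+00] F [-1.45  0.48  4.85] T [ 0.125  0.241 -0.015] w 0.0113
```

View pics/c10.png

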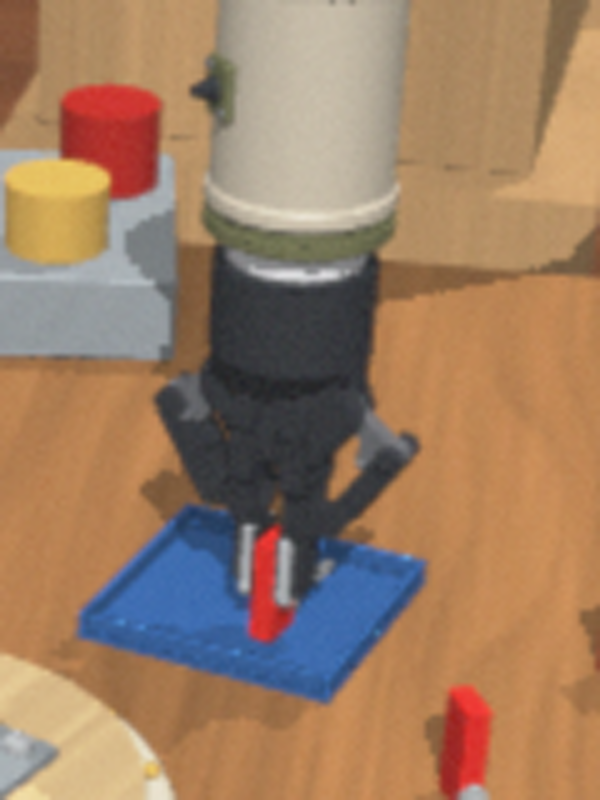

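The pin is gripped across its 12 mm width (reading 11.3 mm) and stands flat on the tray floor, so its shank axis is 184.9 mm below the TCP. I'll lift it, travel high over the stool, and line up on the +y side.

>>> step_arm([
  [0, 0, 0.01, 0, 0, 0],
  [0, 0, 0.03, 0, 0, 0],
  [0, 0, 0.035, 0, 0, 0],
  [0, 0, 0.035, 0, 0, 0],
  [0, 0, 0.035, 0, 0, 0],
  [0, 0, 0.03, 0, 0, 0],
  [0, 0, 0.01, 0, 0, 0],
])

```text
clock: 9.47
ee_pos: [0.4382, -0.2691, 0.3882]
tool_rot: [-0.396, 0.394, -0.584, 0.589]
wrist_force: [0.7, -1.0, 0.6]
gripper_width: 0.0113
```

>>> step_arm([
  [0.0173, 0.0328, 0, 0, 0, -0.0025],
  [0.0173, 0.0328, 0, 0, 0, -0.0025],
  [0.0173, 0.0328, 0, 0, 0, -0.0025],
  [0.0173, 0.0328, 0, 0, 0, -0.0025],
  [0.0173, 0.0328, 0, 0, 0, -0.0025],
  [0.0173, 0.0328, 0, 0, 0, -0.0025],
  [0.0173, 0.0328, 0, 0, 0, -0.0025],
  [0.0173, 0.0328, 0, 0, 0, -0.0025],
  [0.0173, 0.0328, 0, 0, 0, -0.0025],
  [0.0173, 0.0328, 0, 0, 0, -0.0025],
])

```text
clock: 10.3
ee_pos: [0.6109, 0.0604, 0.3824]
tool_rot: [0.387, -0.388, 0.592, -0.591]
wrist_force: [1.5, 1.1, 0.0]
gripper_width: 0.0114
```

>>> step_arm([
  [0, 0, -0.03, 0, 0, 0],
  [0, 0, -0.03, 0, 0, 0],
  [0, 0, 0, 0, 0, 0],
  [0, 0, 0, 0, 0, 0],
  [0, 0, 0, 0, 0, 0],
])

```text
clock: 10.72
ee_pos: [0.6108, 0.0584, 0.3241]
tool_rot: [-0.388, 0.387, -0.591, 0.592]
wrist_force: [0.3, 0.1, -0.8]
gripper_width: 0.0114
```

```bash
python3 -c "
from h import *
st();shot('side','side8');crop('side8',220,90,340,260,5,'c11');shot('top','top8')"
```

```text
t 10.72 p [0.6108 0.0584 0.3241] yaw(z) -23.54 down [ 8.e-04  1.e-04 -1.e+00] F [ 0.28  0.09 -0.75] T [-0.027 -0.034 -0.003] w 0.0114
```

View pics/c11.png

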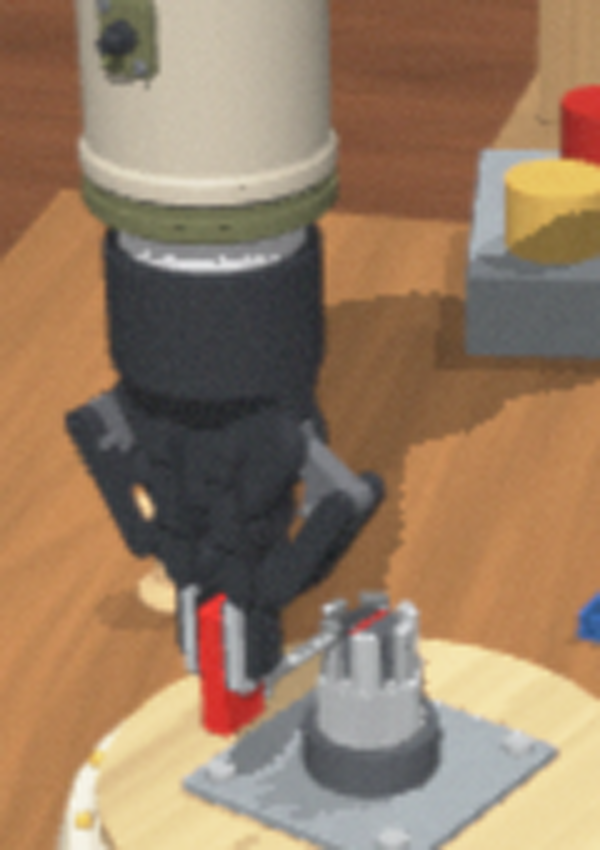

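View pics/top8.png

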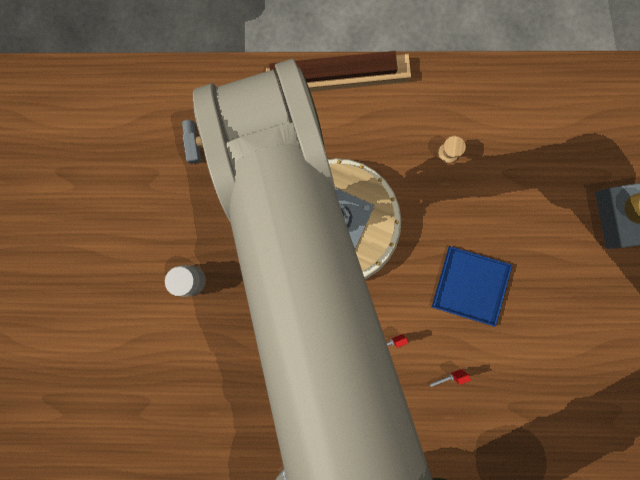

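>>> step_arm([
  [-0.0003, 0.0001, -0.012, 0, 0, 0],
  [0, 0, -0.0075, 0, 0, 0],
  [0, 0, 0, 0, 0, 0],
  [0, 0, 0, 0, 0, 0],
])

```text
clock: 11.15
ee_pos: [0.6099, 0.0588, 0.3024]
tool_rot: [0.387, -0.388, 0.592, -0.591]
wrist_force: [-0.8, -0.0, 0.1]
gripper_width: 0.0112
```

>>> step_arm([
  [-0.0012, -0.0028, 0, 0, 0, 0],
  [-0.0012, -0.0028, 0, 0, 0, 0],
  [-0.0012, -0.0028, 0, 0, 0, 0],
  [-0.0012, -0.0028, 0, 0, 0, 0],
  [0, 0, 0, 0, 0, 0],
  [0, 0, 0, 0, 0, 0],
])

```text
clock: 11.65
ee_pos: [0.6054, 0.0475, 0.3034]
tool_rot: [-0.388, 0.388, -0.591, 0.591]
wrist_force: [0.3, -0.8, -0.2]
gripper_width: 0.0112
```

```bash
cat >> h.py <<'E'
def ins():
    o=st(); p=o['ee_pos']; d=np.array([-.3987,-.9171]); n=np.array([.9171,-.3987]); v=p[:2]-[.5761,-.0204]
    print('tip from axis %.1f mm'%((-v@d-.060)*1e3),'lat %.2f'%(v@n*1e3),'shank z %.2f'%((p[2]-.1849)*1e3),'Fpush %.2f Flat %.2f Fz %.2f'%(o['wrist_force'][:2]@d,o['wrist_force'][:2]@n,o['wrist_force'][2]))
E
python3 -c "
from h import *
ins();shot('side','side9');crop('side9',220,150,340,260,6,'c12')"
```

```text
t 11.65 p [0.6054 0.0475 0.3034] yaw(z) -23.52 down [ 3.e-04 -0.e+00 -1.e+00] F [ 0.3  -0.82 -0.21] T [ 0.027  0.007 -0.041] w 0.0112
tip from axis 13.9 mm lat -0.19 shank z 118.47 Fpush 0.63 Flat 0.60 Fz -0.21
```

View pics/c12.png

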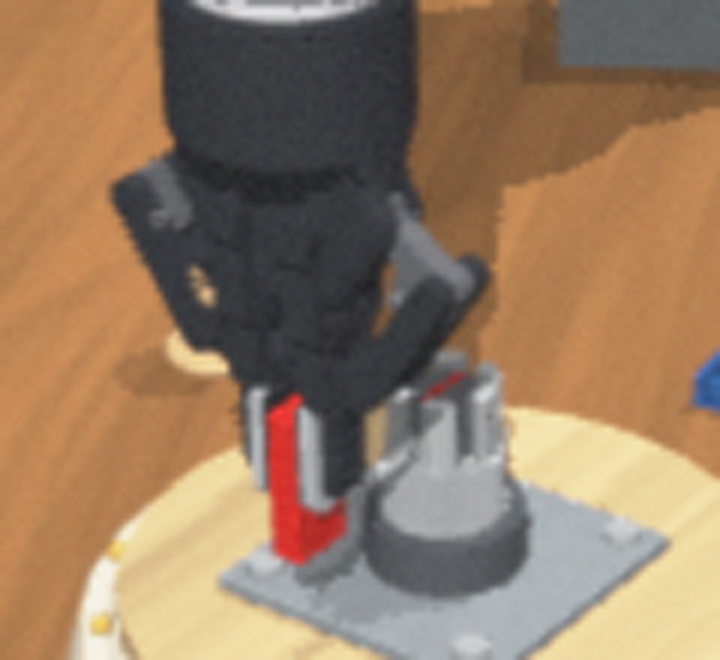

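The nose has entered the slot mouth (crop 400,455) without force. I'll raise it about 1 mm and creep forward.

>>> step_arm([
  [0, 0, 0.0012, 0, 0, 0],
  [0, 0, 0, 0, 0, 0],
  [-0.0006, -0.0014, 0, 0, 0, 0],
  [-0.0006, -0.0014, 0, 0, 0, 0],
  [-0.0006, -0.0014, 0, 0, 0, 0],
  [0, 0, 0, 0, 0, 0],
  [0, 0, 0, 0, 0, 0],
])

```text
clock: 12.28
ee_pos: [0.6037, 0.0436, 0.305]
tool_rot: [-0.388, 0.388, -0.591, 0.592]
wrist_force: [-0.5, 2.0, 3.9]
gripper_width: 0.0115
```

```bash
python3 -c "
from h import *
ins()"
```

```text
t 12.28 p [0.6037 0.0436 0.305 ] yaw(z) -23.49 down [ 7.e-04 -3.e-04 -1.e+00] F [-0.54  1.97  3.88] T [ 0.01   0.307 -0.038] w 0.0115
tip from axis 9.7 mm lat -0.19 shank z 120.08 Fpush -1.59 Flat -1.28 Fz 3.88
```

>>> step_arm([
  [0, 0, 0.001, 0, 0, 0],
  [0, 0, 0, 0, 0, 0],
  [0, 0, 0, 0, 0, 0],
])

```text
clock: 12.53
ee_pos: [0.6036, 0.0432, 0.3053]
tool_rot: [-0.387, 0.388, -0.591, 0.592]
wrist_force: [0.5, 0.2, 1.8]
gripper_width: 0.0116
```

```bash
python3 -c "
from h import *
ins()"
```

```text
t 12.53 p [0.6036 0.0432 0.3053] yaw(z) -23.52 down [-2.e-04 -5.e-04 -1.e+00] F [0.51 0.19 1.76] T [-0.117  0.053 -0.017] w 0.0116
tip from axis 9.3 mm lat -0.12 shank z 120.41 Fpush -0.37 Flat 0.39 Fz 1.76
```

>>> step_arm([
  [-0.0006, -0.0014, 0.0004, 0, 0, 0],
  [-0.0006, -0.0014, 0, 0, 0, 0],
  [-0.0006, -0.0014, 0, 0, 0, 0],
  [0, 0, 0, 0, 0, 0],
  [0, 0, 0, 0, 0, 0],
])

```text
clock: 12.95
ee_pos: [0.6017, 0.039, 0.3056]
tool_rot: [-0.387, 0.388, -0.591, 0.591]
wrist_force: [-0.5, -1.0, 0.4]
gripper_width: 0.0112
```

```bash
python3 -c "
from h import *
ins()"
```

```text
t 12.95 p [0.6017 0.039  0.3056] yaw(z) -23.52 down [-5.e-04 -4.e-04 -1.e+00] F [-0.48 -0.95  0.37] T [-0.15   0.057 -0.034] w 0.0112
tip from axis 4.6 mm lat -0.17 shank z 120.70 Fpush 1.06 Flat -0.06 Fz 0.37
```

The nose is inside the spindle, with no resistance. I'll keep going gently.

>>> step_arm([
  [-0.0008, -0.0018, 0, 0, 0, 0],
  [-0.0008, -0.0018, 0, 0, 0, 0],
  [-0.0008, -0.0018, 0, 0, 0, 0],
  [-0.0008, -0.0018, 0, 0, 0, 0],
  [0, 0, 0, 0, 0, 0],
  [0, 0, 0, 0, 0, 0],
])

```text
clock: 13.45
ee_pos: [0.5985, 0.0318, 0.3057]
tool_rot: [-0.387, 0.388, -0.591, 0.591]
wrist_force: [0.0, -0.3, -0.2]
gripper_width: 0.0117
```

```bash
python3 -c "
from h import *
ins()"
```

```text
t 13.45 p [0.5985 0.0318 0.3057] yaw(z) -23.52 down [-3.e-04 -3.e-04 -1.e+00] F [ 0.04 -0.3  -0.19] T [-0.136  0.034  0.023] w 0.0117
tip from axis -3.2 mm lat -0.25 shank z 120.78 Fpush 0.26 Flat 0.15 Fz -0.19
```

>>> step_arm([
  [-0.0006, -0.0018, 0, 0, 0, 0],
  [-0.0008, -0.0018, 0, 0, 0, 0],
  [-0.0008, -0.0018, 0, 0, 0, 0],
  [-0.0008, -0.0018, 0, 0, 0, 0],
  [0, 0, 0, 0, 0, 0],
  [0, 0, 0, 0, 0, 0],
])

```text
clock: 13.95
ee_pos: [0.5955, 0.0247, 0.3057]
tool_rot: [-0.388, 0.388, -0.591, 0.591]
wrist_force: [0.5, -0.6, -0.0]
gripper_width: 0.0118
```

```bash
python3 -c "
from h import *
ins()"
```

```text
t 13.95 p [0.5955 0.0247 0.3057] yaw(z) -23.51 down [-2.e-04 -2.e-04 -1.e+00] F [ 0.5  -0.62 -0.03] T [-0.094  0.007 -0.042] w 0.0118
tip from axis -10.9 mm lat -0.16 shank z 120.83 Fpush 0.37 Flat 0.71 Fz -0.03
```

>>> step_arm([
  [-0.0008, -0.0018, 0, 0, 0, 0],
  [-0.0008, -0.0018, 0, 0, 0, 0],
  [-0.0008, -0.0018, 0, 0, 0, 0],
  [-0.0008, -0.0018, 0, 0, 0, 0],
  [0, 0, 0, 0, 0, 0],
  [0, 0, 0, 0, 0, 0],
])

```text
clock: 14.45
ee_pos: [0.5923, 0.0175, 0.3058]
tool_rot: [-0.388, 0.388, -0.591, 0.591]
wrist_force: [-0.3, -0.2, -0.9]
gripper_width: 0.0114
```

```bash
python3 -c "
from h import *
ins();shot('side','side10');crop('side10',220,150,340,260,6,'c13')"
```

```text
t 14.45 p [0.5923 0.0175 0.3058] yaw(z) -23.51 down [-1.e-04 -2.e-04 -1.e+00] F [-0.27 -0.21 -0.93] T [-0.031  0.002  0.034] w 0.0114
tip from axis -18.8 mm lat -0.21 shank z 120.87 Fpush 0.30 Flat -0.17 Fz -0.93
```

View pics/c13.png

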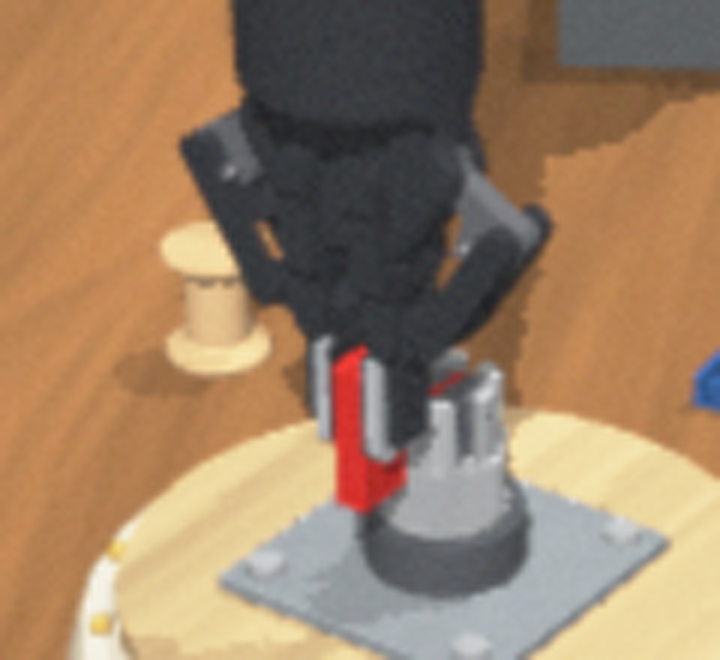

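The pin slides freely with about 6.5 mm to go. I'll advance in small steps until the shoulder touches.

>>> step_arm([
  [-0.0006, -0.0014, 0, 0, 0, 0],
  [-0.0006, -0.0014, 0, 0, 0, 0],
  [-0.0006, -0.0014, 0, 0, 0, 0],
  [0, 0, 0, 0, 0, 0],
  [0, 0, 0, 0, 0, 0],
])

```text
clock: 14.92
ee_pos: [0.5906, 0.0134, 0.3058]
tool_rot: [-0.388, 0.388, -0.591, 0.591]
wrist_force: [-0.4, -0.3, -0.2]
gripper_width: 0.0113
```

```bash
python3 -c "
from h import *
ins()"
```

```text
t 14.92 p [0.5906 0.0134 0.3058] yaw(z) -23.51 down [-1.e-04 -1.e-04 -1.e+00] F [-0.39 -0.29 -0.23] T [-0.06   0.058 -0.034] w 0.0113
tip from axis -23.3 mm lat -0.18 shank z 120.89 Fpush 0.43 Flat -0.24 Fz -0.23
```

>>> step_arm([
  [-0.0004, -0.0009, 0, 0, 0, 0],
  [0, 0, 0, 0, 0, 0],
  [0, 0, 0, 0, 0, 0],
])

```text
clock: 15.17
ee_pos: [0.5902, 0.0127, 0.3058]
tool_rot: [0.388, -0.388, 0.591, -0.591]
wrist_force: [-0.1, 0.5, -1.4]
gripper_width: 0.0117
```

```bash
python3 -c "
from h import *
ins()"
```

```text
t 15.17 p [0.5902 0.0127 0.3058] yaw(z) -23.49 down [-1.e-04  1.e-04 -1.e+00] F [-0.05  0.52 -1.36] T [-0.029 -0.02   0.001] w 0.0117
tip from axis -24.0 mm lat -0.26 shank z 120.86 Fpush -0.46 Flat -0.26 Fz -1.36
```

>>> step_arm([
  [-0.0004, -0.0009, 0, 0, 0, 0],
  [0, 0, 0, 0, 0, 0],
  [0, 0, 0, 0, 0, 0],
])

```text
clock: 15.42
ee_pos: [0.5899, 0.0124, 0.3059]
tool_rot: [0.388, -0.388, 0.591, -0.591]
wrist_force: [2.6, 3.3, -0.6]
gripper_width: 0.0113
```

```bash
python3 -c "
from h import *
ins()"
```

```text
t 15.42 p [0.5899 0.0124 0.3059] yaw(z) -23.45 down [ 6.e-04  8.e-04 -1.e+00] F [ 2.61  3.26 -0.64] T [ 0.665 -0.466  0.042] w 0.0113
tip from axis -24.4 mm lat -0.38 shank z 120.96 Fpush -4.03 Flat 1.09 Fz -0.64
```

>>> step_arm([
  [-0.0004, -0.0009, 0, 0, 0, 0],
  [0, 0, 0, 0, 0, 0],
  [0, 0, 0, 0, 0, 0],
])

```text
clock: 15.67
ee_pos: [0.5897, 0.0121, 0.306]
tool_rot: [0.389, -0.387, 0.591, -0.591]
wrist_force: [2.7, 5.4, -2.1]
gripper_width: 0.0117
```

```bash
python3 -c "
from h import *
ins()"
```

```text
t 15.67 p [0.5897 0.0121 0.306 ] yaw(z) -23.41 down [ 0.0014  0.0018 -1.    ] F [ 2.65  5.4  -2.12] T [ 1.181 -0.808  0.012] w 0.0117
tip from axis -24.8 mm lat -0.45 shank z 121.08 Fpush -6.01 Flat 0.28 Fz -2.12
```

The shoulder is home: push force rose to 6 N at the expected depth (-24.8 mm against -25.5 mm nominal). I'll release.

>>> step_arm([
  [0.0002, 0.0004, 0, 0, 0, 0],
  [0, 0, 0, 0, 0, 0],
  [0, 0, 0, 0, 0, 0],
  [0, 0, 0, 0, 0, 0],
  [0, 0, 0, 0, 0, 0],
  [0, 0, 0, 0, 0, 0],
], hand=-0.4)

```text
clock: 16.17
ee_pos: [0.5896, 0.0111, 0.3058]
tool_rot: [-0.388, 0.388, -0.591, 0.591]
wrist_force: [0.4, 0.0, 0.6]
gripper_width: 0.0597
```

```bash
python3 -c "
from h import *
st();shot('side','side11');crop('side11',220,150,340,260,6,'c14')"
```

```text
t 16.17 p [0.5896 0.0111 0.3058] yaw(z) -23.51 down [-1.e-04 -2.e-04 -1.e+00] F [0.42 0.   0.62] T [-0.008  0.019  0.012] w 0.0597
```

View pics/c14.png

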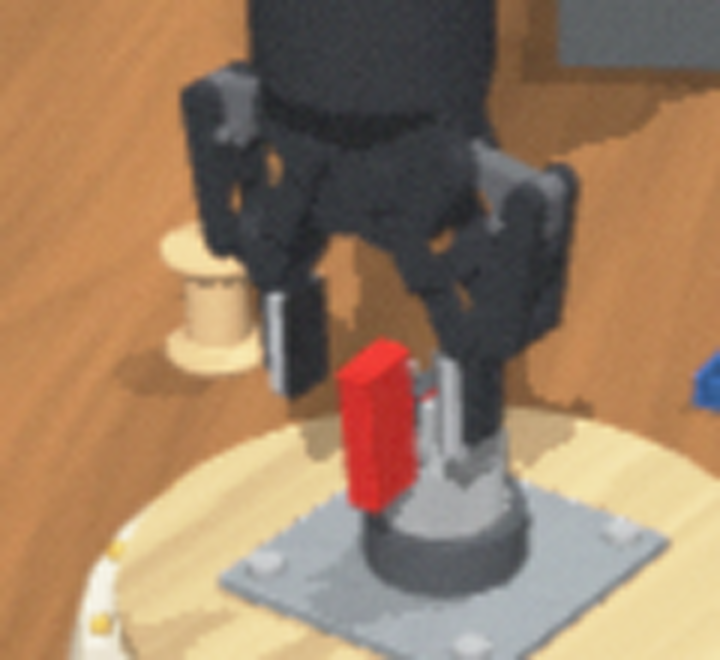

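>>> step_arm([
  [0, 0, 0.01, 0, 0, 0],
  [0, 0, 0.03, 0, 0, 0],
  [0, 0, 0.03, 0, 0, 0],
  [0, 0, 0.03, 0, 0, 0],
  [-0.01, -0.035, 0, 0, 0, 0],
  [-0.015, -0.035, 0, 0, 0, 0],
  [-0.015, -0.035, 0, 0, 0, 0],
  [-0.015, -0.035, 0, 0, 0, 0],
  [-0.015, -0.035, 0, 0, 0, 0],
  [-0.01, -0.035, 0, 0, 0, 0],
])

```text
clock: 17.05
ee_pos: [0.5081, -0.2002, 0.407]
tool_rot: [-0.388, 0.388, -0.591, 0.592]
wrist_force: [0.7, -0.5, -0.0]
gripper_width: 0.0595
```

```bash
python3 -c "
from h import *
st();shot('side','side12');crop('side12',240,180,340,260,7,'c15');shot('top','top12');crop('top12',290,170,390,260,7,'c16')"
```

```text
t 17.05 p [ 0.5081 -0.2002  0.407 ] yaw(z) -23.49 down [ 8.e-04 -7.e-04 -1.e+00] F [ 0.67 -0.48 -0.04] T [-0.001 -0.062 -0.043] w 0.0595
```

View pics/c15.png

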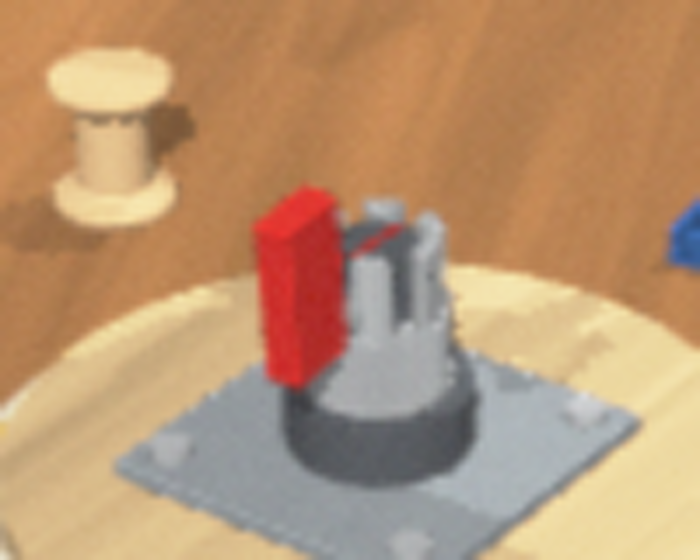

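View pics/c16.png

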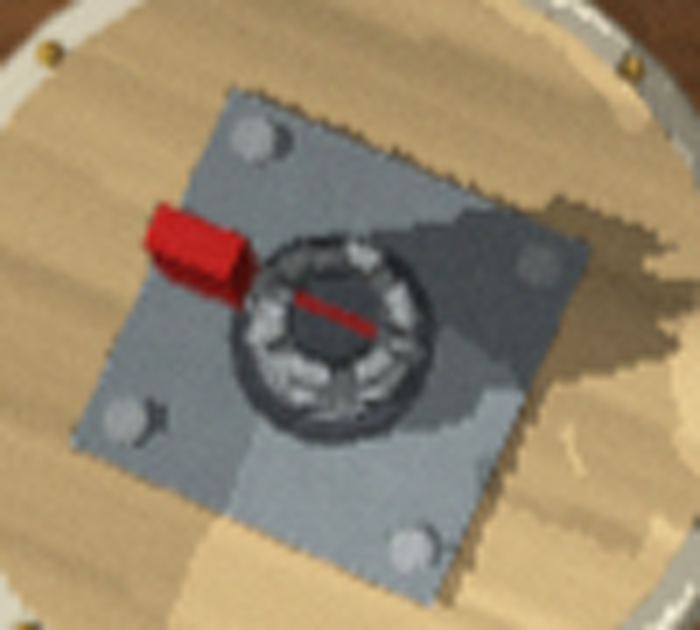

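>>> step_arm([
  [0, 0, 0, 0, 0, 0],
  [0, 0, 0, 0, 0, 0],
  [0, 0, 0, 0, 0, 0],
  [0, 0, 0, 0, 0, 0],
  [0, 0, 0, 0, 0, 0],
  [0, 0, 0, 0, 0, 0],
  [0, 0, 0, 0, 0, 0],
  [0, 0, 0, 0, 0, 0],
  [0, 0, 0, 0, 0, 0],
  [0, 0, 0, 0, 0, 0],
])

```text
clock: 17.98
ee_pos: [0.5096, -0.1987, 0.4058]
tool_rot: [0.388, -0.388, 0.591, -0.591]
wrist_force: [0.0, -0.1, 1.0]
gripper_width: 0.06
```

```bash
python3 -c "
from h import *
s=shot('side','side13');crop('side13',260,200,310,240,14,'c17');t=shot('top','top13');crop('top13',300,190,350,230,14,'c18')
print(np.abs(s['image'].astype(int)-load('side12')['image'])[195:240,260:310].mean())
cv2.imwrite('pics/r13.png',rect(t,.136))
for r in (.014,.015,.016,.017,.018): print(slotang(t,.136,[r]))"
```

```text
1.7477037037037038
[np.float64(4.9351278989176794)]
[np.float64(5.162899010393596)]
[np.float64(4.722394547912956)]
[np.float64(5.153845261399693)]
[np.float64(5.079849740284206)]
```

View pics/c17.png

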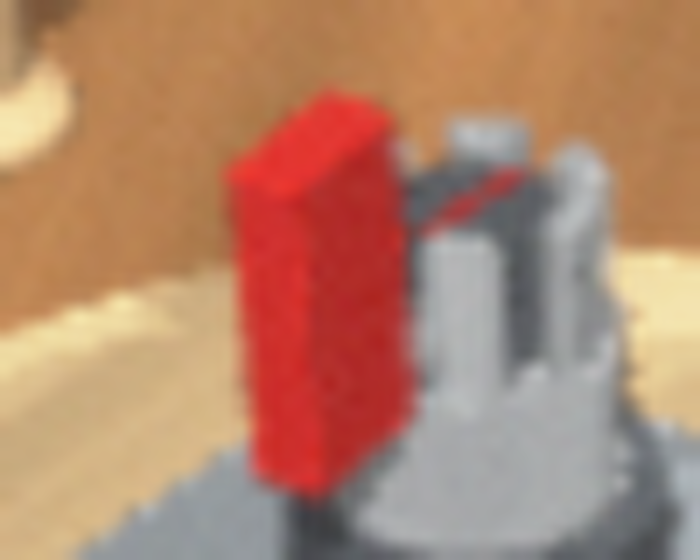

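View pics/c18.png

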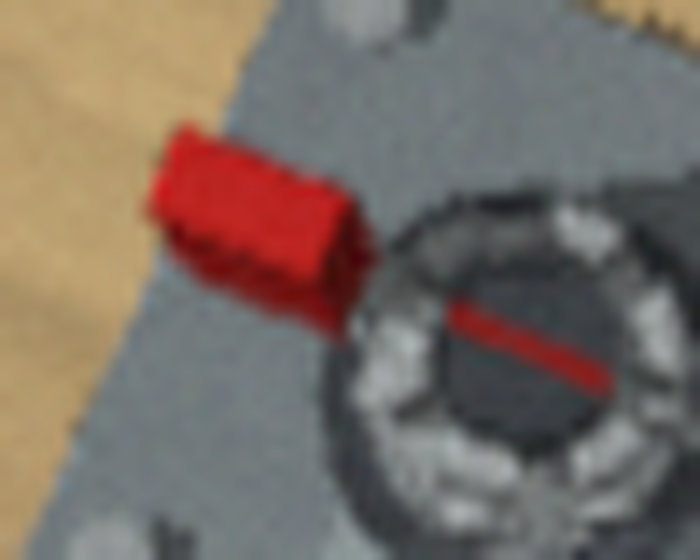

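```bash
cat > fit.py <<'E'
from h import *
from scipy.optimize import least_squares
s=load('side13');t=load('top13')
S=[((-12,6,52),(232,175)),((12,6,52),(335,95)),((12,-6,52),(392,125)),((-12,-6,52),(300,195)),((-12,6,0),(258,475)),((-12,-6,0),(320,495)),((12,-6,0),(412,415))]
T=[((-12,6,52),(190,125)),((-12,-6,52),(150,205)),((12,6,52),(350,195)),((12,-6,52),(320,280)),((12,-6,0),(345,335))]
# red line centres as reference
so=np.array([(425+525)/2,(232+178)/2])/14+[260,200]; to=np.array([(452+610)/2,(312+382)/2])/14+[300,190]
ax=np.array([.5764,-.0209,.1325]); os=so-proj(s,ax)[0]; ot=to-proj(t,ax)[0]; print('cam offs',os,ot)
def f(p):
    R=Ro.from_euler('ZYX',[np.radians(-113.5)+p[3],p[4],p[5]]).as_matrix(); r=[]
    for d,L,o,c in((s,S,os,[260,200]),(t,T,ot,[300,190])):
        X=np.array([a for a,_ in L])*1e-3@R.T+p[:3]; r.append(proj(d,X)+o-(np.array([b for _,b in L])/14+c))
    return np.vstack(r).ravel()
r=least_squares(f,[.59,.011,.111,0,0,0],x_scale=[.01]*3+[.1]*3); p=r.x
R=Ro.from_euler('ZYX',[np.radians(-113.5)+p[3],p[4],p[5]]).as_matrix()
print(p[:3],np.degrees(p[3:]),'rms px',r.fun.std())
m=p[:3]+R@[.0345,0,.009]; print('pin_mid',m,'rel',(m-ax)*1e3); d=R[:,0]; print('along',((m-ax)@[-.3987,-.9171,0])*1e3,'lat',((m-ax)@[.9171,-.3987,0])*1e3)
E
python3 fit.py
```

```text
cam offs [0.51557384 1.55211622] [-0.00363191 -0.13553468]
[0.5899287  0.01032194 0.10883906] [ 0.8577364  -4.26938346  1.0697064 ] rms px 0.5285522508401462
pin_mid [ 0.5767867  -0.02074772  0.12038091] rel [  0.38670127   0.15228014 -12.11909269]
along -0.2938339110475857 lat 0.29392964644829
```

The pin is stable. The fit puts its mid-point at hole height z ≈ 120.4 mm and about 0.3 mm from fully home, which is within measurement error. One last check that the other objects haven't moved, then I'll hand in.

```bash
python3 -c "
from h import *
a=load('side0')['image'].astype(int);b=load('side13')['image'].astype(int)
for n,(x0,y0,x1,y1) in dict(jar=(300,335,352,400),hammer=(125,270,195,370),spool=(243,184,268,213)).items(): print(n,np.abs(a-b)[y0:y1,x0:x1].mean())
o=st(); manip.hand_in(); print('handed in')"
```

```text
jar 4.219625246548324
hammer 3.684
spool 3.467126436781609
t 18.08 p [ 0.5096 -0.1987  0.4057] yaw(z) -23.49 down [-2.e-04  1.e-04 -1.e+00] F [ 0.05  0.33 -0.21] T [ 0.013 -0.001  0.022] w 0.0598
the job is handed in; nothing more can be done
handed in
```

I tightened the castle nut clockwise to the next slot, pushed the tray pin through slot and cross hole until the shoulder touched, let go, and handed the job in at 18.1 s. The verdict isn't reported.

- **Nut:** It turned about 47° (0.82 rad) clockwise in one grip, against about 0.4 N·m. After the turn, the gripper reading put the slot at 7.0° and the image at about 5°, against 6.5° for the red line. They disagree by about 2°, but the pin went through freely.
- **Pin:** I used the pin in the tray, which was the farthest of the three from the base. The nose touched the hole's edge lightly (about 4 N) once; after I raised it about 1 mm it slid in freely. The shoulder met the nut at about 6 N of push.
- **After release:** A two-view fit puts the pin's mid-point about 0.3 mm from fully home at z ≈ 120.4 mm, within measurement error. The handle sagged about 4° (nose up) in the hole's play, and it looked the same in pictures about 1 s apart.
- **Other things:** The jar, hammer and spool look unmoved in the side view. At hand-in the arm was clear of everything and wrist force was near zero.

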